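# Fill a spice rack in order and hold the last jar ready

### The arm

A 6-joint arm with a two-finger parallel gripper is mounted at the origin on a cart in front of the work surface, level with it; the furniture and walls round the work are solid. World frame = base frame: x ahead of the robot, y to its left, z up, the work surface at z = 0. Lengths are in m, angles in rad, forces in N, time in s.
With the tool pointing down it reaches from about 0.35 to 0.775 m from the base axis. Payload 5.5 kg.
Tool frame: the origin (TCP) lies on the centre line of the jaws, within the pads' length; the fingertips stand 11 mm ahead of it and the grasp point (between the pads) lies 8 mm behind it (env.tip_extent is the distance from the TCP to the fingertips, in m); z points along the fingers, y is the line along which they close (so a half turn about z gives the same grasp; the last joint's range is limited). The gripper opens to 85 mm and grips with 20 to 120 N. Pads are 22 mm wide; open, the fingers measure 114 mm over their backs; the gripper's body (76 mm by 85 mm) begins 54 mm behind the grasp point. The pads swing forward as they close: fully open they stand 13 mm farther back than shut.
Start: joints at [1.139, 0.313, 0.046, 1.304, 0, 1.431], TCP at [0.165, 0.551, 0.242] pointing down, gripper open.
Joint ranges: [-2.76, 2.76], [-0.86, 1.69], [-1.03, 1.26], [-2.2, 2.34], [-1.47, 1.5], [-3.14, 3.14]. Speed limits (rad/s): [2.57, 2.57, 3.14, 3.14, 3.14, 3.14].

### API

Orientations are given as a unit quaternion [w, x, y, z].
In Python, from workcell import env gives the robot as it stands.
- The arm moves only by the shell command python3 -m jog 'ROWS' [FORCE]. ROWS is JSON, a list of rows, each a list of 5 numbers: the gripper's target within -1 to 1 (shut at 1, half-way at 0, fully open at -1), then the shift along the tool's x, y, z in m, then the turn about the tool's z in degrees. In form: [[fingers, tx, ty, tz, turn], ...]. A call has 1 to 5 rows; each row shifts and turns the commanded pose from where the row before left it, along the tool's axes as they then stand; what a row does not reach is not made up. A row lasts 1/12 s, in which the tool goes at most 41.7 mm and 7.16 degrees, less where a joint would pass 70% of its speed; a pose out of reach is approached as far as the arm can. A call is refused whole if a number of a shift passes 0.0417 or a number of a turn 7.16, either way. A call with a gripper value outside its range is refused whole. The fingers move at their own pace and stop on an object; FORCE is the grip in N (left out, the last holds). Time passes only in rows, so rows that do not move let the fingers close. It gives the time, the measured TCP pose, the force, the opening and the grip force at its end, in the units of the state.
- env.get_state(): the state, without advancing time (a new reading comes with each control period).
- env.read_camera(name): name is "scene" or "top" or "wrist"; returns a dict with "img" (420x560x3 uint8, red, green, blue), "fov_y" (degrees; the focal length in pixels is half the picture's height over the tangent of half this angle, whatever the lens; pixels are square), "cx", "cy" (the principal point, pixels), "T" (4x4, takes a point from camera to world coordinates). Camera axes: x right, y up, looking along -z (the intrinsics and any distortion apply to the point x, -y, -z); pixel columns grow to the right and rows downward; lengths in m; the calibration is good to about 2 mm. A picture is of the moment at which its call begins. There is no depth.
- env.hand_in(): hands the job in; it is judged then, once.
The state is a dict: "clock": time; "joint_pos": joint angles; "qvel": joint speeds; "tau": joint torques, N m; "tcp_pos": TCP position; "orientation": TCP orientation; "wrist_force": force on the tool from outside, world axes, zero at the start; "ft_torque": the same for the moment, N m; "finger_gap": finger opening in m; "grip_force": force on a finger pad.
Only numpy, scipy, OpenCV 4.12 (cv2) and the standard library are available. Lean on these libraries where they do the work, as an engineer would, in place of code of your own. Each camera call takes 0.05 s, during which the arm holds its last target. There are 200 camera calls.

### The job

Put the blue-labelled spice jar into pocket 1 of the wooden rack and let go, then the black-and-green-labelled one into pocket 2, both fully down, lifting every jar over the row of honey, tin and jam and leaving that row where it stands. Then bring the red-labelled spice jar over in the same way and stop with it held upright, centred about 2 cm above the mouth of pocket 3, so that I can wipe the pocket first: it must not touch the rack or go in. Finish like that, still holding the jar in the gripper.

Things in the scene. Friction and masses are not known exactly. Their poses are not given: they have to be found in the camera images.
- jar_blue: spice jar, a closed upright cylinder 41 mm in diameter and 105 mm high (screw cap from 84 mm up, 40 mm wide), about 0.1 kg; dark blue and white label, black cap with a blue disc on top; origin at the centre of its underside, z up its axis; stands on the worktop at the right, in any order with the other two spice jars, 75 mm or more between centres
- jar_green: spice jar, a closed upright cylinder 41 mm in diameter and 105 mm high (screw cap from 84 mm up, 40 mm wide), about 0.1 kg; black label with a little green, plain black cap; origin at the centre of its underside, z up its axis; stands on the worktop at the right, in any order with the other two spice jars, 75 mm or more between centres
- jar_red: spice jar, a closed upright cylinder 41 mm in diameter and 105 mm high (screw cap from 84 mm up, 40 mm wide), about 0.1 kg; red and white label over orange contents, dark brown cap with a pale gold disc on top; origin at the centre of its underside, z up its axis; stands on the worktop at the right, in any order with the other two spice jars, 75 mm or more between centres
- rack: fixed dark wooden rack, 88 x 245 x 45 mm: three round pockets along its y axis, 75 mm apart, 46 mm wide, 32 mm deep (a seated jar's underside is 13 mm, its top 118 mm above the worktop). Brass pips before each give its number; seen from the robot 1 is right, 3 left. Origin: centre of the underside; x away from the robot, y left; up to 0.3 rad askew
- pocket1 (a point): centre of the mouth of pocket 1 (one pip, right), level with the rack's top, 45 mm above the worktop
- pocket2 (a point): centre of the mouth of pocket 2 (two pips, middle), level with the rack's top
- pocket3 (a point): centre of the mouth of pocket 3 (three pips, left), level with the rack's top
- honey: honey jar with a silver-grey lid, 61 mm in diameter, 90 mm high; origin at the centre of its underside; loose, one of three things in a row across the worktop (order varies) between the spice jars and the rack; leave it where it stands
- peas: green food tin, 75 mm in diameter, 110 mm high, the tallest of the row; origin at the centre of its underside; loose, one of three things in a row across the worktop (order varies) between the spice jars and the rack; leave it where it stands
- jam: jam jar with a red lid, 59 x 63 mm, 95 mm high; origin at the centre of its underside; loose, one of three things in a row across the worktop (order varies) between the spice jars and the rack; leave it where it stands
Not all that is in view belongs to the job. Leave any purple look-alike of the jar_red alone. Leave any turquoise look-alike of the jar_blue alone.

How it is judged:
On the way, in this order (a step that is already met when the one before it is completed fails the run):
1. the blue-labelled jar stands fully down in pocket 1, let go (horizontal distance between jar_blue and pocket1 below 0.008 m and height (world z) of jar_blue below 0.022 m and angle between jar_blue's own z axis and vertical below 0.15 rad and contact force between the fingers and jar_blue below 0.1 N), for 0.2 s.
2. then the black-and-green-labelled jar stands fully down in pocket 2, let go, the blue one still in pocket 1 (all of step 1 and horizontal distance between jar_green and pocket2 below 0.008 m and height (world z) of jar_green below 0.022 m and angle between jar_green's own z axis and vertical below 0.15 rad and contact force between the fingers and jar_green below 0.1 N), for 0.2 s.
At the end, for the whole second after the job is handed in: Blue jar in pocket 1, black-and-green in 2, released, undersides below 22 mm, within 8 mm of centre, 0.15 rad of upright. Red jar held still in the fingers within 10 mm of pocket 3's centre, underside 5 to 38 mm above the rack, within 0.14 rad of upright, touching no rack or jar (all of step 2 and horizontal distance between jar_red and pocket3 below 0.01 m and height (world z) of jar_red between 0.05 and 0.083 m and angle between jar_red's own z axis and vertical below 0.14 rad and linear speed of jar_red below 0.03 m/s and contact force between the fingers and jar_red above 1 N and contact force between jar_red and rack below 0.05 N and contact force between jar_red and jar_blue below 0.05 N and contact force between jar_red and jar_green below 0.05 N); the arm keeps its last pose, push and grip.
It fails at once if a spice jar crosses the row low (underside below 90 mm) instead of over it ((world y of jar_blue between -0.09 and -0.035 m and height (world z) of jar_blue below 0.09 m) or (world y of jar_green between -0.09 and -0.035 m and height (world z) of jar_green below 0.09 m) or (world y of jar_red between -0.09 and -0.035 m and height (world z) of jar_red below 0.09 m)).
It fails at once if honey, tin or jam of the row is moved more than 15 mm (distance of any of honey, peas, jam from where it was at the start of the episode above 0.015 m).
It fails at once if the red-labelled jar touches the rack (contact force between jar_red and rack above 0.3 N).
It also fails if it takes over 64 s, if anything falls off the work surface, if the arm or the gripper's body presses on something with over 40 N, if the wrist force passes 120 N, or if a joint passes its speed limit or range.

## Working session

There is one attempt and no reset: what is moved stays moved. The work goes in short steps, Python scripts to look and compute and a shell command to move; the robot and the scene stay as the last step left them, time stands still between calls to the robot, and variables do not carry over. Pictures are saved under pics/ and viewed, at most 10 in all, crops included, and the job is handed in when it is done.

```bash
mkdir -p pics; ls
cat > h.py <<'E'
import numpy as np, cv2
from workcell import env
def cam(n,save=None):
    c=env.read_camera(n)
    if save: cv2.imwrite('pics/'+save,cv2.cvtColor(c['img'],cv2.COLOR_RGB2BGR))
    return c
def ray(c,u,v):
    f=c['img'].shape[0]/2/np.tan(np.radians(c['fov_y'])/2)
    d=np.array([(u-c['cx'])/f,-(v-c['cy'])/f,-1.]); T=np.array(c['T'])
    return T[:3,3],T[:3,:3]@d
def onz(c,u,v,z):
    o,d=ray(c,u,v); return o+d*(z-o[2])/d[2]
def proj(c,p):
    f=c['img'].shape[0]/2/np.tan(np.radians(c['fov_y'])/2);T=np.array(c['T'])
    q=T[:3,:3].T@(np.array(p)-T[:3,3]); return c['cx']-f*q[0]/q[2],c['cy']+f*q[1]/q[2]
def meet(r1,r2):
    (a,d),(b,e)=r1,r2; d=d/np.linalg.norm(d);e=e/np.linalg.norm(e)
    s=np.linalg.lstsq(np.c_[d,-e],b-a,rcond=None)[0]; p,q=a+s[0]*d,b+s[1]*e
    return (p+q)/2,np.linalg.norm(p-q)
E
python3 - <<'E'
from h import *
for n in('top','scene'):
    c=cam(n,n+'0.png'); print(n,{k:v for k,v in c.items() if k!='img'})
s=env.get_state(); print(s['clock'],s['tcp_pos'],s['orientation'],s['finger_gap'])
a,b=[cv2.imread(f'pics/{n}0.png') for n in('top','scene')]
E
```

```text
pics
top {'fov_y': 45.865739489488995, 'cx': 283.4644279224445, 'cy': 203.4412067243519, 'T': array([[ 0.01521545,  0.99371   , -0.11094561,  0.35277718],
       [-0.99938152,  0.01863201,  0.02982337,  0.00464042],
       [ 0.03170292,  0.11042321,  0.9933789 ,  1.25601756],
       [ 0.        ,  0.        ,  0.        ,  1.        ]])}
scene {'fov_y': 50.5296579635447, 'cx': 282.7730556414407, 'cy': 221.97579976856872, 'T': array([[ 0.54320496,  0.559444  , -0.62605972, -0.19284325],
       [-0.83942978,  0.34685611, -0.41838796, -0.42703675],
       [-0.016912  ,  0.75280359,  0.65802791,  0.73512528],
       [ 0.        ,  0.        ,  0.        ,  1.        ]])}
0.1 [0.16523311 0.55029353 0.2414812 ] [-2.37440681e-04  1.45403177e-01  9.89372134e-01 -7.99629388e-04] 0.08554563928309614
```

View pics/top0.png

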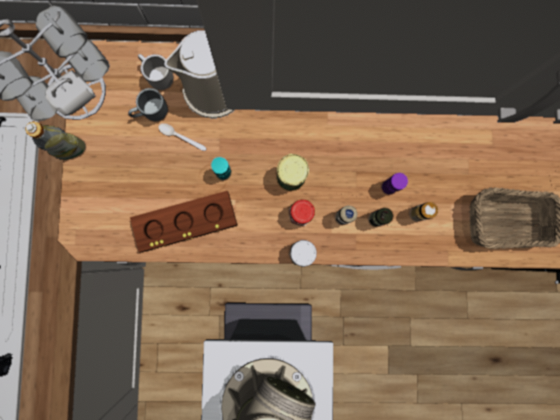

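View pics/scene0.png

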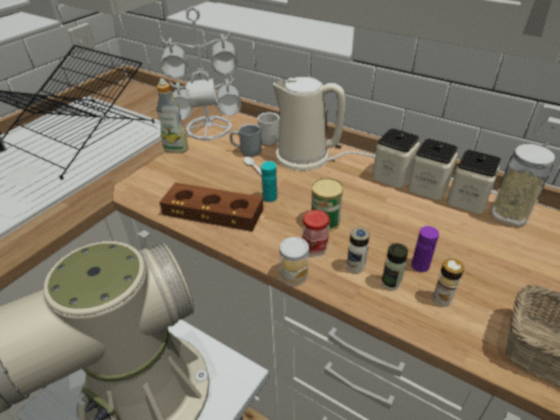

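The candidates, by top / scene pixel:
- Blue (346,214) / (358,250)
- Black-green (383,217) / (396,265)
- Red, with a gold disc (428,211) / (450,280)
- Look-alikes: purple (396,183) / (426,250), turquoise (221,168) / (269,182)

The rack's single pip is on the right, at about (216,233) in the top view. The row, from near to far, is honey (303,253), jam (303,211), peas (292,172). I'll check the choice in one close crop.

Run:
```python
from h import *
a=cv2.imread('pics/top0.png');b=cv2.imread('pics/scene0.png')
z=lambda i,x,y,w,h:cv2.resize(i[y:y+h,x:x+w],(400,300),interpolation=cv2.INTER_CUBIC)
cv2.imwrite('pics/crop.png',np.vstack([np.hstack([z(a,330,165,120,90),z(a,125,175,120,90)]),np.hstack([z(b,340,220,132,99),z(b,150,165,120,90)])]))
```

```text
(no output)
```

View pics/crop.png

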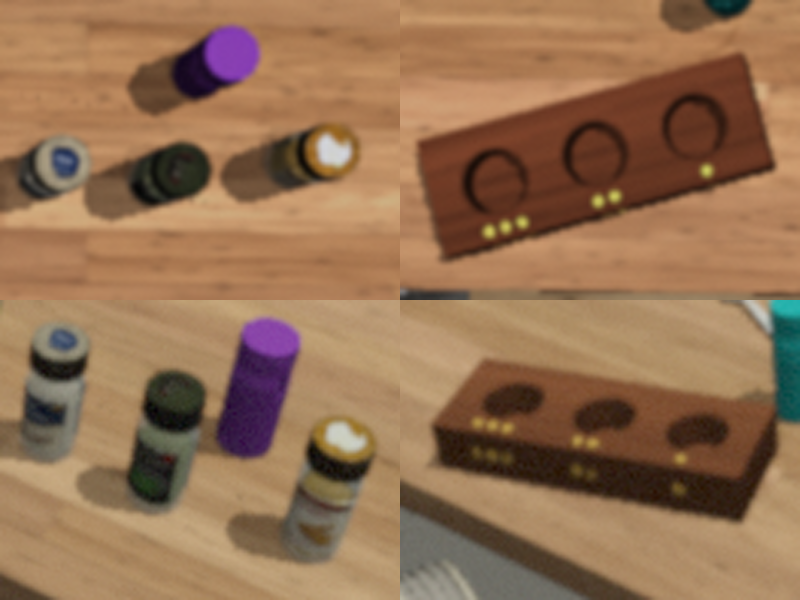

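The crop shows the blue cap with its disc at (348.6,213.3), the plain black cap with a green label at (384.6,216) and the brown cap with a gold disc at (429.6,210.6). The rack pockets, from three pips to one, are at (153.5,229), (183.5,221) and (213.5,213). Next I triangulate them.

Run:
```python
from h import *
t,s=cam('top'),cam('scene')
P=dict(blue=((348.6,213.3),(360.1,233.9)),green=((384.6,216),(397.8,250.4)),red=((429.6,210.6),(453.2,266.5)),
p3=((153.5,229),(183.9,195.3)),p2=((183.5,221.2),(211.5,199.8)),p1=((213.5,212.8),(239.1,204.9)))
for n,(a,b) in P.items():
    p,e=meet(ray(t,*a),ray(s,*b)); h=.045 if n[0]=='p' else .105
    print(n,p.round(4),'gap',round(e,4),'top@h',onz(t,*a,h)[:2].round(4),'scene@h',onz(s,*b,h)[:2].round(4))
# row / look-alikes / pockets by mask
for n,a,h in(('honey',(303.5,253),.09),('jam',(303,211),.095),('peas',(292.5,171),.11),('purple',(399,181),.105),('turq',(221,166),.105)): print(n,onz(t,*a,h).round(3))
```

```text
blue [ 0.4611 -0.183   0.1036] gap 0.0001 top@h [ 0.461  -0.1827] scene@h [ 0.4598 -0.1835]
green [ 0.4563 -0.2677  0.1039] gap 0.0002 top@h [ 0.4562 -0.2674] scene@h [ 0.4552 -0.2681]
red [ 0.4708 -0.3742  0.1042] gap 0.0004 top@h [ 0.4708 -0.3741] scene@h [ 0.4699 -0.3741]
p3 [0.4195 0.2831 0.0433] gap 0.0012 top@h [0.4198 0.2822] scene@h [0.4177 0.2819]
p2 [0.4404 0.2104 0.0448] gap 0.0009 top@h [0.44   0.2107] scene@h [0.4405 0.2098]
p1 [0.4618 0.139  0.044 ] gap 0.0005 top@h [0.4619 0.1387] scene@h [0.4607 0.1384]
honey [ 0.367 -0.079  0.09 ]
jam [ 0.465 -0.076  0.095]
peas [ 0.558 -0.05   0.11 ]
purple [ 0.54  -0.302  0.105]
turq [0.567 0.118 0.105]
```

Heights come out at 104 mm for the jar tops and 44 mm for the pocket mouths, with 75 mm pocket spacing, all as expected. The rack is about 16.4° askew. I'll set the closing line along the rack's x axis by turning the tool +56.8°, after which tool x is rack y.

```bash
cat > d.py <<'E'
import sys
from h import *
from scipy.spatial.transform import Rotation as R
P=dict(blue=(.4608,-.183),green=(.4561,-.2676),red=(.4706,-.3742),p3=(.4195,.2828),p2=(.4404,.2107),p1=(.4615,.1386))
def main(n,z):
    s=env.get_state(); w,x,y,q=s['orientation']; M=R.from_quat([x,y,q,w]).as_matrix()
    t=np.array(P[n]+(z,)) 
    print(round(s['clock'],2),'tcp',s['tcp_pos'].round(4),'tool delta mm',(M.T@(t-s['tcp_pos'])*1000).round(1),'yaw y',np.degrees(np.arctan2(M[1,1],M[0,1])).round(1),'tilt',np.degrees(np.arccos(-M[2,2])).round(2),'gap',round(s['finger_gap'],4),'q6',s['joint_pos'][5].round(2),'F',s['wrist_force'].round(1),'grip',s['grip_force'])
if __name__=='__main__':
    for i in range(1,len(sys.argv),2): main(sys.argv[i],float(sys.argv[i+1]))
E
python3 -m jog '[[-1,0,0,0,7.1],[-1,0,0,0,7.1],[-1,0,0,0,7.1],[-1,0,0,0,7.1],[-1,0,0,0,7.1]]'
python3 -m jog '[[-1,0,0,0,7.1],[-1,0,0,0,7.1],[-1,0,0,0,7.1],[-1,0,0,0,0],[-1,0,0,0,0]]'
python3 d.py p2 .242 blue .242
```

```text
clock: 0.62
tcp_pos: [0.1654, 0.5506, 0.242]
orientation: [-0.0, 0.443, 0.897, -0.0]
wrist_force: [0.1, -0.3, 0.6]
finger_gap: 0.0851
grip_force: 0.0
clock: 1.03
tcp_pos: [0.1654, 0.5506, 0.2421]
orientation: [0.0, 0.597, 0.802, -0.0]
wrist_force: [0.0, -0.6, -0.5]
finger_gap: 0.0851
grip_force: 0.0
1.03 tcp [0.1654 0.5506 0.2421] tool delta mm [-4.045e+02  1.659e+02  2.000e-01] yaw y 16.7 tilt 0.02 gap 0.0851 q6 2.42 F [ 0.  -0.6 -0.5] grip 0.0
1.03 tcp [0.1654 0.5506 0.2421] tool delta mm [-7.875e+02  7.250e+01  3.000e-01] yaw y 16.7 tilt 0.02 gap 0.0851 q6 2.42 F [ 0.  -0.6 -0.5] grip 0.0
```

```bash
python3 -m jog '[[-1,-0.036,0.015,0,0],[-1,-0.036,0.015,0,0],[-1,-0.036,0.015,0,0],[-1,-0.036,0.015,0,0],[-1,-0.036,0.015,0,0]]' >/dev/null
python3 -m jog '[[-1,-0.036,0.015,0,0],[-1,-0.036,0.015,0,0],[-1,-0.036,0.015,0,0],[-1,-0.036,0.015,0,0],[-1,-0.036,0.015,0,0]]' >/dev/null
python3 -m jog '[[-1,-0.036,0.015,0,0],[-1,0,0,0,0],[-1,0,0,0,0]]' >/dev/null
python3 d.py p2 .242 blue .242
python3 - <<'E'
from h import *
c=cam('wrist','w0.png'); print(c['T'].round(3),c['fov_y'],c['cx'],c['cy'])
import d
for n in('p1','p2','p3'): print(n,proj(c,d.P[n]+(.045,)))
E
```

```text
2.12 tcp [0.4371 0.2161 0.2421] tool delta mm [-6.1  1.6  0.1] yaw y 16.4 tilt 0.02 gap 0.0853 q6 1.58 F [-0.9 -0.5 -0.8] grip 0.0
2.12 tcp [0.4371 0.2161 0.2421] tool delta mm [-3.896e+02 -8.980e+01  1.000e-01] yaw y 16.4 tilt 0.02 gap 0.0853 q6 1.58 F [-0.9 -0.5 -0.8] grip 0.0
[[ 0.96  -0.268 -0.083  0.416]
 [ 0.281  0.917  0.283  0.29 ]
 [ 0.    -0.295  0.955  0.373]
 [ 0.     0.     0.     1.   ]] 63.81967688066763 283.4631976344535 207.58760214262392
p1 (np.float64(284.9089353671513), np.float64(258.3300336410956))
p2 (np.float64(285.00959247291826), np.float64(189.9712256975102))
p3 (np.float64(285.3294540976033), np.float64(112.07222449877945))
```

View pics/w0.png

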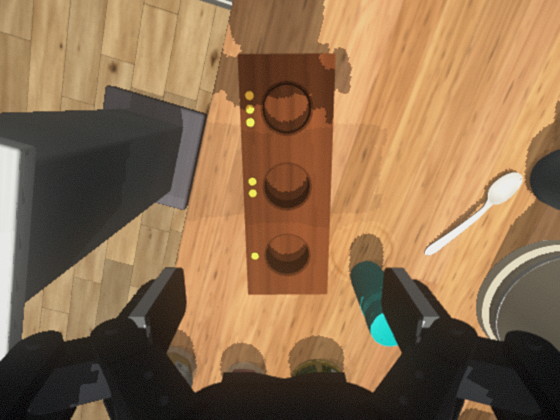

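The wrist view shows pockets 3, 2 and 1 at about (287,107), (287,185) and (287,252). That is 2 to 6 px from where I predicted them, so I'll refine from the rack outline and the rims.

```bash
cat > rack.py <<'E'
from h import *
def rack(c,seed):
    img=c['img']; hsv=cv2.cvtColor(img,cv2.COLOR_RGB2HSV)
    r=img[...,0].astype(int);g=img[...,1].astype(int)
    m=((r<150)&(r>1.6*g)&(hsv[...,1]>120)).astype(np.uint8)
    m=cv2.morphologyEx(m,cv2.MORPH_OPEN,np.ones((5,5)))
    cs=cv2.findContours(m,cv2.RETR_EXTERNAL,cv2.CHAIN_APPROX_NONE)[0]
    k=max((q for q in cs if cv2.pointPolygonTest(q,seed,False)>=0 or cv2.contourArea(q)>3000),key=cv2.contourArea)
    P=np.array([onz(c,u,v,.045)[:2] for u,v in cv2.convexHull(k)[:,0,:]])*1000
    (x,y),(w,h),a=cv2.minAreaRect(P.astype(np.float32)); 
    print('rect',round(x,1),round(y,1),'size',round(w,1),round(h,1),'ang',round(a,2)); return m,k
E
python3 - <<'E'
from rack import *
c=cam('wrist'); m,k=rack(c,(265,150))
for n,p in dict(p3=(287,107),p2=(287,185),p1=(287.5,252)).items(): print(n,onz(c,*p,.045).round(4))
im=cv2.cvtColor(c['img'],cv2.COLOR_RGB2BGR); cv2.drawContours(im,[k],-1,(0,255,0),1)
a=im[45:305,225:345]; a=cv2.resize(a,None,fx=2.2,fy=2.2)
b=cv2.cvtColor(c['img'],cv2.COLOR_RGB2BGR)[75:275,255:320]
b=cv2.resize(b,None,fx=2.86,fy=2.86,interpolation=cv2.INTER_CUBIC)
o=np.zeros((600,500,3),np.uint8);o[:a.shape[0],:a.shape[1]]=a;o[:b.shape[0],290:290+b.shape[1]]=b;cv2.imwrite('pics/rk.png',o)
E
```

```text
rect 435.1 232.8 size 86.1 203.9 ang 16.42
p3 [0.4185 0.2887 0.045 ]
p2 [0.4398 0.2172 0.045 ]
p1 [0.4611 0.1476 0.045 ]
```

View pics/rk.png

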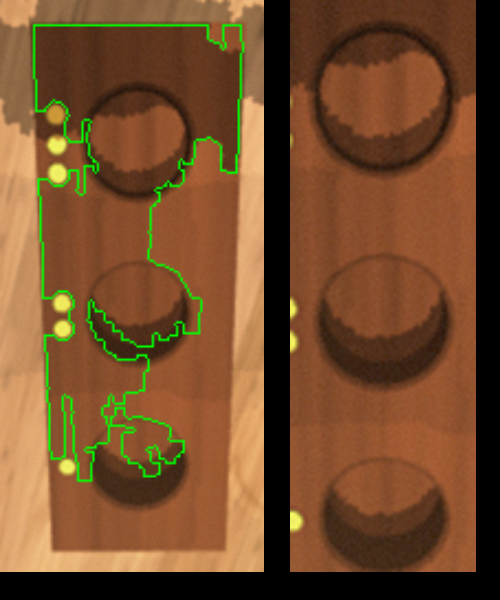

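Run:
```python
from h import *
c=cam('wrist')
for n,p in dict(p3=(287.7,109.1),p2=(287.9,186.7),p1=(288,254.7)).items(): print(n,onz(c,*p,.045)[:2].round(4))
K=np.array([onz(c,*p,.045)[:2] for p in((240,55.9),(335.5,55.9),(327.7,295),(248.6,295))])
ctr=K.mean(0);L=[np.linalg.norm(K[i]-K[i-1]) for i in range(4)];ax=(K[0]+K[1]-K[2]-K[3]);ax/=np.linalg.norm(ax)
print('rack',ctr.round(4),np.round(L,4),'axis',ax.round(3),'p1,3',(ctr-.075*ax).round(4),(ctr+.075*ax).round(4))
t=cam('top')
K=np.array([onz(t,125+(x-400)/3.333,175+y/3.333,.045)[:2] for x,y in((418,143),(742,54),(774,168))]);print('top cam rack ctr',((K[0]+K[2])/2).round(4),np.linalg.norm(K[0]-K[1]),np.linalg.norm(K[2]-K[1]))
```

```text
p3 [0.419  0.2878]
p2 [0.4406 0.2166]
p1 [0.462  0.1455]
rack [0.4411 0.2152] [0.243  0.0853 0.243  0.0875] axis [-0.289  0.957] p1,3 [0.4628 0.1434] [0.4194 0.287 ]
top cam rack ctr [0.4389 0.2096] 0.2433533145877175 0.08745211031712823
```

The wrist view puts the rack about 5 mm further left than the top and scene views do. I'll settle that at insertion with relative views. Next, over to the blue jar, looking from above it.

```bash
python3 -m jog '[[-1,-0.039,-0.009,0,0],[-1,-0.039,-0.009,0,0],[-1,-0.039,-0.009,0,0],[-1,-0.039,-0.009,0,0],[-1,-0.039,-0.009,0,0]]' >/dev/null
python3 -m jog '[[-1,-0.039,-0.009,0,0],[-1,-0.039,-0.009,0,0],[-1,-0.039,-0.009,0,0],[-1,-0.039,-0.009,0,0],[-1,-0.039,-0.009,0,0]]' >/dev/null
python3 -m jog '[[-1,0,0,0,0],[-1,0,0,0,0]]' >/dev/null
python3 d.py blue .06 green .06
python3 - <<'E'
from h import *
import d
c=cam('wrist','w1.png'); print(c['T'][:3,3])
for n in('blue','green','red'): print(n,proj(c,d.P[n]+(.105,)),proj(c,d.P[n]+(0,)))
E
```

```text
3.32 tcp [ 0.4605 -0.1822  0.242 ] tool delta mm [-1.00e+00  1.00e-01  1.82e+02] yaw y 16.4 tilt 0.04 gap 0.0856 q6 0.74 F [ 1.   0.9 -0.5] grip 0.0
3.32 tcp [ 0.4605 -0.1822  0.242 ] tool delta mm [-80.8 -28.4 181.9] yaw y 16.4 tilt 0.04 gap 0.0856 q6 0.74 F [ 1.   0.9 -0.5] grip 0.0
[ 0.43891348 -0.10870249  0.37275543]
blue (np.float64(283.44423939714846), np.float64(201.6923565394512)) (np.float64(283.42326927535083), np.float64(175.72724703028334))
green (np.float64(251.8043823436759), np.float64(287.3027322727517)) (np.float64(259.6712269065855), np.float64(241.51517475629328))
red (np.float64(238.4665356155366), np.float64(382.58957666049974)) (np.float64(248.8497722804013), np.float64(318.0726096412975))
```

View pics/w1.png

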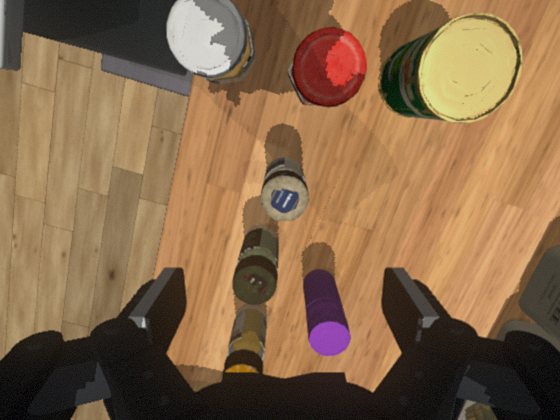

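The blue cap is at (285.5,198.5) and green at (256.5,280). Both show the same small offset from prediction as the rack did, so grasping and placing in top-camera coordinates should cancel it. The way down onto the blue jar is clear, so I'll descend and grip.

```bash
python3 -m jog '[[-1,-0.001,0,0.04,0],[-1,0,0,0.04,0],[-1,0,0,0.04,0],[-1,0,0,0.04,0],[-1,0,0,0.022,0]]' >/dev/null
python3 -m jog '[[-1,0,0,0,0],[-1,0,0,0,0],[1,0,0,0,0],[1,0,0,0,0],[1,0,0,0,0]]' 40 
python3 -m jog '[[1,0,0,0,0],[1,0,0,0,0],[1,0,0,0,0],[1,0,0,0,0]]' 40
python3 d.py blue .06
```

```text
clock: 4.2
tcp_pos: [0.4623, -0.1831, 0.0624]
orientation: [0.002, 0.598, 0.801, 0.0]
wrist_force: [1.0, -0.1, 0.1]
finger_gap: 0.0514
grip_force: 0.0
clock: 4.53
tcp_pos: [0.4618, -0.1833, 0.0621]
orientation: [0.002, 0.599, 0.801, 0.0]
wrist_force: [-1.3, -0.0, 6.1]
finger_gap: 0.0401
grip_force: 39.5
4.53 tcp [ 0.4618 -0.1833  0.0621] tool delta mm [ 0.5 -0.9  2.1] yaw y 16.5 tilt 0.18 gap 0.0401 q6 0.74 F [-1.3 -0.   6.1] grip 39.49020115658641
```

```bash
python3 -m jog '[[1,0,0,-0.02,0],[1,0,0,-0.035,0],[1,0,0,-0.035,0],[1,0,0,-0.035,0],[1,0,0,-0.025,0]]' 40
python3 -m jog '[[1,0.015,0.004,0,0],[1,0.031,0.009,0,0],[1,0.031,0.009,0,0],[1,0.031,0.009,0,0],[1,0.031,0.009,0,0]]' >/dev/null
python3 -m jog '[[1,0.031,0.009,0,0],[1,0.031,0.009,0,0],[1,0.031,0.009,0,0],[1,0.031,0.009,0,0],[1,0.031,0.009,0,0]]' >/dev/null
python3 -m jog '[[1,0.014,0.004,0,0],[1,0,0,0,0],[1,0,0,0,0]]' >/dev/null
python3 d.py p1 .12
```

```text
clock: 4.95
tcp_pos: [0.4613, -0.1832, 0.2142]
orientation: [0.002, 0.599, 0.801, 0.0]
wrist_force: [0.7, -0.1, -0.8]
finger_gap: 0.0402
grip_force: 40.5
6.03 tcp [0.4585 0.1384 0.2107] tool delta mm [-0.6  2.9 90.7] yaw y 16.6 tilt 0.04 gap 0.0404 q6 1.41 F [ 0.6 -0.6 -0.9] grip 40.50622181966901
```

```bash
python3 -m jog '[[1,-0.0005,0.003,0.03,0],[1,0,0,0.03,0],[1,0,0,0.03,0],[1,0,0,0.004,0],[1,0,0,0,0]]' >/dev/null
python3 d.py p1 .117
python3 - <<'E'
from h import *
s=cam('scene');w=cam('wrist')
b=lambda c:cv2.cvtColor(c['img'],cv2.COLOR_RGB2BGR)
u,v=map(int,proj(s,(.4615,.1386,.06)))
a=cv2.resize(b(s)[v-45:v+45,u-40:u+40],(480,540),interpolation=cv2.INTER_CUBIC); print(u-40,v-45)
e=b(w)[60:420,170:380]; e=cv2.resize(e,(315,540))
cv2.imwrite('pics/ins1.png',np.hstack([a,e]))
E
```

```text
6.45 tcp [0.46   0.1369 0.115 ] tool delta mm [ 1.2  1.9 -2. ] yaw y 16.4 tilt 0.26 gap 0.0402 q6 1.41 F [ 0.5  0.1 -0.1] grip 40.64094867557287
198 154
```

View pics/ins1.png

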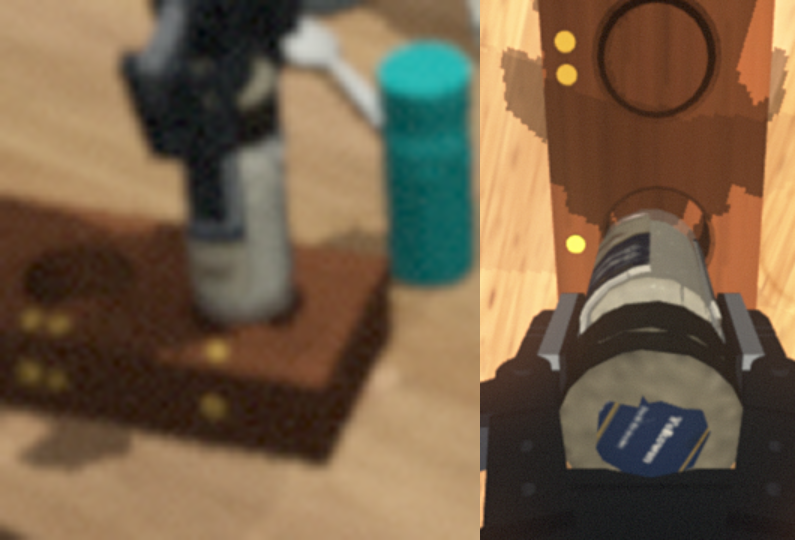

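The jar is just above pocket 1. In the wrist view the jar's far bottom edge is at about (285,201) and the pocket's far rim at (288,185).

Run:
```python
from h import *
c=cam('wrist'); s=env.get_state(); t=np.array([-.282,.959]); y=np.array([.959,.282]); p=s['tcp_pos'][:2]
J=onz(c,284.7,201.3,s['tcp_pos'][2]-.062)[:2]-p; K=onz(c,288,184.7,.045)[:2]-p
print('jar ctr rel tcp, tool x,y',(J@t-.0205)*1000,J@y*1000,' pocket',(K@t-.023)*1000,K@y*1000)
```

```text
jar ctr rel tcp, tool x,y 0.5627494844976932 0.2724822435920238  pocket 5.504563512128534 2.367228569907961
```

```bash
python3 -m jog '[[1,0.003,0.002,0,0],[1,0,0,0,0],[1,0,0,0.006,0],[1,0,0,0.006,0],[1,0,0,0,0]]'
python3 d.py p1 .115
```

```text
clock: 7.02
tcp_pos: [0.4621, 0.1417, 0.1032]
orientation: [-0.0, 0.598, 0.801, -0.0]
wrist_force: [0.3, -0.2, -1.3]
finger_gap: 0.0399
grip_force: 40.6
7.02 tcp [0.4621 0.1417 0.1032] tool delta mm [ -2.8  -1.4 -11.8] yaw y 16.5 tilt 0.07 gap 0.0399 q6 1.41 F [ 0.3 -0.2 -1.3] grip 40.57167448103428
```

```bash
python3 -m jog '[[1,0,0,0.005,0],[1,0,0,0.005,0],[1,0,0,0,0]]'
```

```text
clock: 7.27
tcp_pos: [0.4621, 0.1416, 0.0931]
orientation: [-0.0, 0.598, 0.801, -0.001]
wrist_force: [0.2, 0.1, -0.8]
finger_gap: 0.0401
grip_force: 40.6
```

Underside at 31 mm with no force, so the jar is in the pocket. Lowering the rest of the way.

```bash
python3 -m jog '[[1,0,0,0.006,0],[1,0,0,0.006,0],[1,0,0,0.004,0],[1,0,0,0,0]]'
```

```text
clock: 7.6
tcp_pos: [0.4621, 0.1416, 0.0772]
orientation: [-0.0, 0.599, 0.801, -0.001]
wrist_force: [0.4, -0.6, -1.4]
finger_gap: 0.0397
grip_force: 40.6
```

```bash
python3 -m jog '[[1,0,0,0.002,0],[1,0,0,0,0],[-1,0,0,0,0],[-1,0,0,0,0],[-1,0,0,0,0]]'
python3 -m jog '[[-1,0,0,0,0],[-1,0,0,-0.02,0],[-1,0,0,-0.04,0],[-1,0,0,-0.04,0],[-1,0,0,-0.04,0]]'
python3 -m jog '[[-1,0,0,-0.025,0],[-1,0,0,0,0]]' >/dev/null
sed -i 's/p3=.*/p3=(.4198,.2854),p2=(.4409,.2135),p1=(.4621,.1416))/' d.py
python3 d.py green .242
python3 - <<'E'
from h import *
w=cam('wrist','w2.png');t=cam('top')
b=lambda c:cv2.cvtColor(c['img'],cv2.COLOR_RGB2BGR)
cv2.imwrite('pics/after1.png',np.hstack([cv2.resize(b(w)[80:400,170:410],(400,533)),cv2.resize(b(cam('scene'))[150:230,150:280],(400,533//2)) if 0 else cv2.resize(b(cam('scene'))[130:263,160:260],(400,533))]))
E
```

```text
clock: 8.02
tcp_pos: [0.463, 0.1418, 0.0766]
orientation: [0.0, 0.598, 0.801, 0.0]
wrist_force: [0.2, 0.5, -0.5]
finger_gap: 0.0744
grip_force: 0.0
clock: 8.43
tcp_pos: [0.462, 0.1417, 0.2178]
orientation: [-0.0, 0.598, 0.801, -0.0]
wrist_force: [0.3, 0.1, -0.2]
finger_gap: 0.0853
grip_force: 0.0
8.6 tcp [0.4658 0.1422 0.2477] tool delta mm [-390.2 -125.6    4.9] yaw y 16.5 tilt 0.62 gap 0.0854 q6 1.41 F [0.3 0.5 0.1] grip 0.0
```

View pics/after1.png

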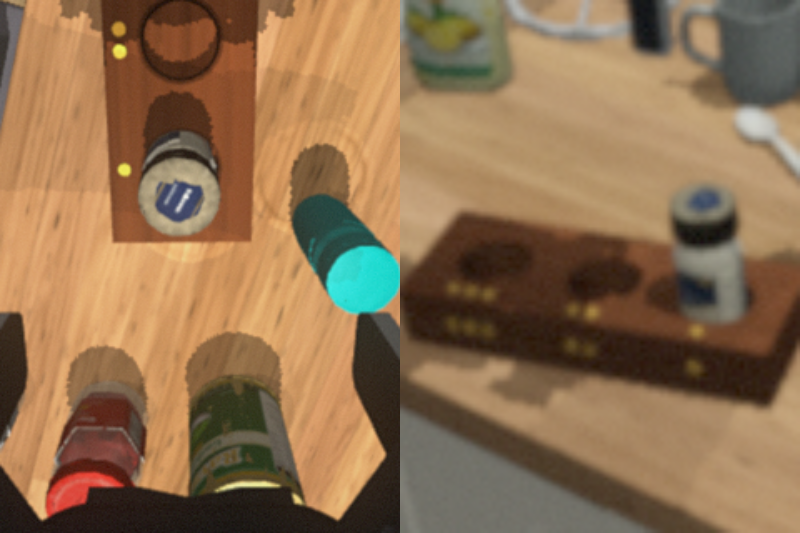

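The blue jar looks upright in pocket 1, with its cap at scene pixel (236.5,179). I'll check its height against the seated value.

Run:
```python
from h import *
s=cam('scene');t=cam('top');w=cam('wrist')
for z in(.118,.15): print(z,onz(s,236.5,179.2,z)[:2].round(4), 'wrist',onz(w,170+180*.6,80+194*.6,z)[:2].round(4))
print(meet(ray(s,236.5,179.2),ray(w,170+180*.6,80+194*.6)))
print('cap0.118 proj scene',proj(s,(.4615,.139,.118)),'unseated',proj(s,(.4615,.139,.150)))
```

```text
0.118 [0.466  0.1427] wrist [0.4552 0.1478]
0.15 [0.4318 0.1131] wrist [0.4533 0.1564]
(array([0.45940395, 0.1442005 , 0.11900575]), np.float64(0.01131818824218895))
cap0.118 proj scene (np.float64(236.58044139061127), np.float64(180.61987296799737)) unseated (np.float64(235.40402885081008), np.float64(169.38400013769748))
```

The cap is at 119 mm against 118 expected, so blue is seated. Now the green jar.

```bash
python3 -m jog '[[-1,-0.039,-0.0125,0,0],[-1,-0.039,-0.0125,0,0],[-1,-0.039,-0.0125,0,0],[-1,-0.039,-0.0125,0,0],[-1,-0.039,-0.0125,0,0]]' >/dev/null
python3 -m jog '[[-1,-0.039,-0.0125,0,0],[-1,-0.039,-0.0125,0,0],[-1,-0.039,-0.0125,0,0],[-1,-0.039,-0.0125,0,0],[-1,-0.039,-0.0125,0,0]]' >/dev/null
python3 -m jog '[[-1,0,0,0,0],[-1,0,0,0,0]]' >/dev/null
python3 d.py green .062
```

```text
9.9 tcp [ 0.4525 -0.2695  0.2393] tool delta mm [  0.3   4.3 177.3] yaw y 16.2 tilt 0.19 gap 0.0851 q6 0.6 F [-0.6  0.5 -0.4] grip 0.0
```

```bash
python3 -m jog '[[-1,0,0.0035,0.04,0],[-1,0,0,0.04,0],[-1,0,0,0.04,0],[-1,0,0,0.04,0],[-1,0,0,0.018,0]]' >/dev/null
python3 -m jog '[[-1,0,0,0,0],[-1,0,0,0,0],[1,0,0,0,0],[1,0,0,0,0],[1,0,0,0,0]]' 40 >/dev/null
python3 -m jog '[[1,0,0,0,0],[1,0,0,0,0],[1,0,0,0,0],[1,0,0,0,0]]' 40 >/dev/null
python3 d.py green .062
```

```text
11.07 tcp [ 0.4579 -0.2675  0.0651] tool delta mm [ 0.4 -1.7  3.1] yaw y 16.5 tilt 0.19 gap 0.0401 q6 0.6 F [0.4 1.1 4.6] grip 40.33007386140525
```

```bash
python3 -m jog '[[1,0,0,-0.02,0],[1,0,0,-0.035,0],[1,0,0,-0.035,0],[1,0,0,-0.035,0],[1,0,0,-0.025,0]]' 40
python3 -m jog '[[1,0.02,0.005,0,0],[1,0.036,0.0092,0,0],[1,0.036,0.0092,0,0],[1,0.036,0.0092,0,0],[1,0.036,0.0092,0,0]]' >/dev/null
python3 -m jog '[[1,0.036,0.0092,0,0],[1,0.036,0.0092,0,0],[1,0.036,0.0092,0,0],[1,0.036,0.0092,0,0],[1,0.036,0.0092,0,0]]' >/dev/null
python3 -m jog '[[1,0.036,0.0092,0,0],[1,0.036,0.0092,0,0],[1,0.036,0.0092,0,0],[1,0.016,0.004,0,0],[1,0,0,0,0]]' >/dev/null
python3 -m jog '[[1,0,0,0,0]]' >/dev/null
python3 d.py p2 .12
```

```text
clock: 11.48
tcp_pos: [0.4574, -0.2672, 0.2171]
orientation: [0.002, 0.599, 0.801, -0.0]
wrist_force: [0.7, -0.2, -0.4]
finger_gap: 0.0401
grip_force: 40.6
12.82 tcp [0.4382 0.2166 0.2136] tool delta mm [-3.7  1.6 93.6] yaw y 16.6 tilt 0.03 gap 0.04 q6 1.58 F [ 1.  -1.1 -1.9] grip 40.610117046162486
```

Lower to underside about 52 mm with the correction, then measure with the wrist camera.

```bash
python3 -m jog '[[1,-0.0035,0.0015,0.03,0],[1,0,0,0.03,0],[1,0,0,0.03,0],[1,0,0,0.004,0],[1,0,0,0,0]]' >/dev/null
python3 -m jog '[[1,0,0,0,0]]' >/dev/null
python3 d.py p2 .117
python3 - <<'E'
from h import *
b=lambda c:cv2.cvtColor(c['img'],cv2.COLOR_RGB2BGR)
cv2.imwrite('pics/ins2.png',np.hstack([cv2.resize(b(cam('wrist'))[60:420,170:380],(315,540)),cv2.resize(b(cam('scene'))[140:230,170:250],(480,540),interpolation=cv2.INTER_CUBIC)]))
E
```

```text
13.32 tcp [0.4416 0.2123 0.1204] tool delta mm [ 1.4 -0.4  3.4] yaw y 16.4 tilt 0.04 gap 0.0399 q6 1.57 F [-0.3  0.3 -0.8] grip 40.78534757718444
```

View pics/ins2.png

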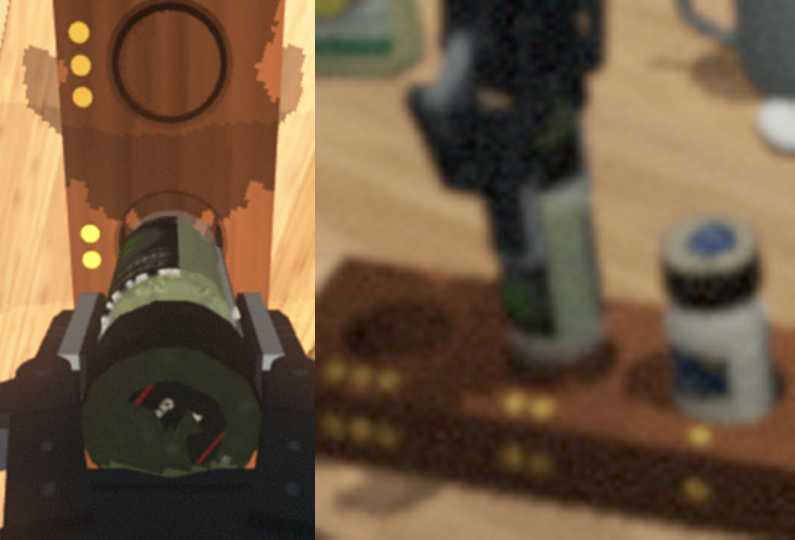

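The green jar is centred sideways and needs about 1.5 to 2 mm more along +x. I'll apply that and lower with force checks.

```bash
python3 -m jog '[[1,0.0015,-0.0003,0,0],[1,0,0,0,0],[1,0,0,0.006,0],[1,0,0,0.006,0],[1,0,0,0,0]]'
python3 -m jog '[[1,0,0,0.005,0],[1,0,0,0.003,0],[1,0,0,0,0]]'
python3 d.py p2 .077
```

```text
clock: 13.83
tcp_pos: [0.4395, 0.2142, 0.1061]
orientation: [-0.0, 0.598, 0.801, -0.001]
wrist_force: [0.1, -0.8, -1.0]
finger_gap: 0.0398
grip_force: 40.7
clock: 14.08
tcp_pos: [0.4396, 0.2142, 0.0983]
orientation: [-0.0, 0.598, 0.801, -0.001]
wrist_force: [-0.3, 0.4, -1.2]
finger_gap: 0.0399
grip_force: 40.7
14.08 tcp [0.4396 0.2142 0.0983] tool delta mm [-1.   1.  21.3] yaw y 16.5 tilt 0.09 gap 0.0399 q6 1.57 F [-0.3  0.4 -1.2] grip 40.694536194205284
```

Underside at 33 mm with no force, so it is in. On to the bottom at TCP 0.079, then release.

```bash
python3 -m jog '[[1,0,0,0.006,0],[1,0,0,0.006,0],[1,0,0,0.005,0],[1,0,0,0.002,0],[1,0,0,0,0]]'
python3 -m jog '[[-1,0,0,0,0],[-1,0,0,0,0],[-1,0,0,0,0],[-1,0,0,0,0],[-1,0,0,0,0]]'
python3 -m jog '[[-1,0,0,-0.02,0],[-1,0,0,-0.04,0],[-1,0,0,-0.04,0],[-1,0,0,-0.04,0],[-1,0,0,-0.025,0]]'
python3 -m jog '[[-1,0,0,0,0],[-1,0,0,0,0]]' >/dev/null
python3 d.py red .242
python3 - <<'E'
from h import *
b=lambda c:cv2.cvtColor(c['img'],cv2.COLOR_RGB2BGR)
s=cam('scene');w=cam('wrist')
print('green cap expected scene',proj(s,(.4402,.2115,.118)),'wrist',proj(w,(.4402,.2115,.118)))
cv2.imwrite('pics/after2.png',np.hstack([cv2.resize(b(w)[40:360,170:410],(400,533)),cv2.resize(b(s)[130:263,160:260],(400,533))]))
E
```

```text
clock: 14.5
tcp_pos: [0.4397, 0.2142, 0.0795]
orientation: [-0.0, 0.598, 0.801, -0.001]
wrist_force: [0.0, 0.4, -0.5]
finger_gap: 0.0401
grip_force: 40.7
clock: 14.92
tcp_pos: [0.4405, 0.2145, 0.0806]
orientation: [0.0, 0.598, 0.801, 0.0]
wrist_force: [-0.3, 0.2, 0.1]
finger_gap: 0.0851
grip_force: 0.0
clock: 15.33
tcp_pos: [0.4412, 0.2147, 0.2497]
orientation: [0.001, 0.598, 0.801, 0.002]
wrist_force: [1.4, -0.5, -0.3]
finger_gap: 0.0856
grip_force: 0.0
15.5 tcp [0.4414 0.2147 0.2471] tool delta mm [-573.  -139.1    4.5] yaw y 16.5 tilt 0.26 gap 0.0852 q6 1.57 F [ 0.3  0.4 -1.1] grip 0.0
green cap expected scene (np.float64(207.18234451878504), np.float64(175.7727379522296)) wrist (np.float64(281.9600983096928), np.float64(207.18405800486707))
```

View pics/after2.png

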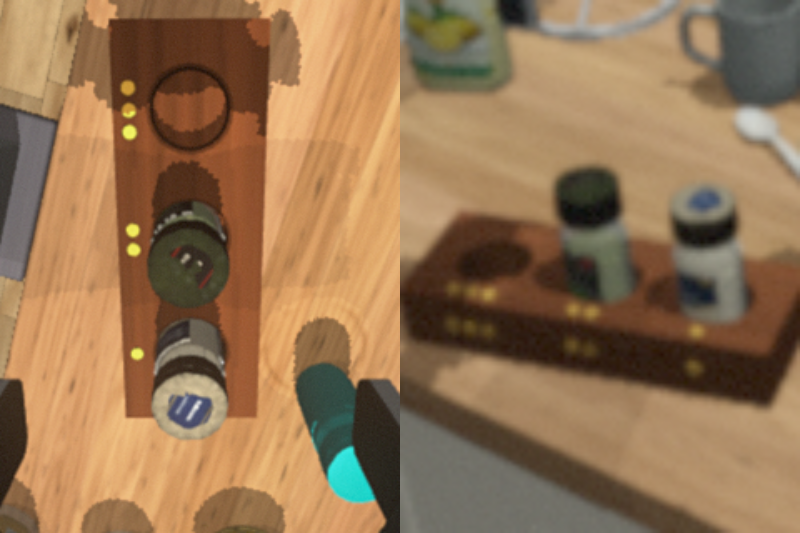

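Both jars stand upright and seated. The green cap at scene (207,175.5) matches the (207.2,175.8) prediction for seated. Now the red jar.

```bash
python3 -m jog '[[-1,-0.038,-0.0093,0,0],[-1,-0.038,-0.0093,0,0],[-1,-0.038,-0.0093,0,0],[-1,-0.038,-0.0093,0,0],[-1,-0.038,-0.0093,0,0]]' >/dev/null
python3 -m jog '[[-1,-0.038,-0.0093,0,0],[-1,-0.038,-0.0093,0,0],[-1,-0.038,-0.0093,0,0],[-1,-0.038,-0.0093,0,0],[-1,-0.038,-0.0093,0,0]]' >/dev/null
python3 -m jog '[[-1,-0.038,-0.0093,0,0],[-1,-0.038,-0.0093,0,0],[-1,-0.038,-0.0093,0,0],[-1,-0.038,-0.0093,0,0],[-1,-0.038,-0.0093,0,0]]' >/dev/null
python3 -m jog '[[-1,0,0,0,0],[-1,0,0,0,0],[-1,0,0,0,0]]' >/dev/null
python3 d.py red .062
```

```text
17.1 tcp [ 0.4673 -0.371   0.2431] tool delta mm [ -4.7   2.6 181. ] yaw y 16.4 tilt 0.26 gap 0.0852 q6 0.48 F [-0.3  0.1  0.4] grip 0.0
```

```bash
python3 -m jog '[[-1,-0.0045,0.0025,0.04,0],[-1,0,0,0.04,0],[-1,0,0,0.04,0],[-1,0,0,0.04,0],[-1,0,0,0.021,0]]' >/dev/null
python3 -m jog '[[-1,0,0,0,0],[-1,0,0,0,0],[1,0,0,0,0],[1,0,0,0,0],[1,0,0,0,0]]' 40 >/dev/null
python3 -m jog '[[1,0,0,0,0],[1,0,0,0,0],[1,0,0,0,0],[1,0,0,0,0]]' 40 >/dev/null
python3 d.py red .062 p3 .127
```

```text
18.27 tcp [ 0.4731 -0.3763  0.0664] tool delta mm [ 2.7 -1.8  4.4] yaw y 16.5 tilt 0.22 gap 0.0398 q6 0.48 F [0.3 1.1 7.9] grip 39.55393731594086
18.27 tcp [ 0.4731 -0.3763  0.0664] tool delta mm [649.4 136.8 -62.3] yaw y 16.5 tilt 0.22 gap 0.0398 q6 0.48 F [0.3 1.1 7.9] grip 39.55393731594086
```

```bash
python3 -m jog '[[1,0,0,-0.02,0],[1,0,0,-0.035,0],[1,0,0,-0.035,0],[1,0,0,-0.035,0],[1,0,0,-0.035,0]]' 40
python3 -m jog '[[1,0,0,0,0],[1,0.01,0.002,0,0],[1,0.036,0.0076,0,0],[1,0.036,0.0076,0,0],[1,0.036,0.0076,0,0]]' >/dev/null
python3 -m jog '[[1,0.036,0.0076,0,0],[1,0.036,0.0076,0,0],[1,0.036,0.0076,0,0],[1,0.036,0.0076,0,0],[1,0.036,0.0076,0,0]]' >/dev/null
python3 -m jog '[[1,0.036,0.0076,0,0],[1,0.036,0.0076,0,0],[1,0.036,0.0076,0,0],[1,0.036,0.0076,0,0],[1,0.036,0.0076,0,0]]' >/dev/null
python3 -m jog '[[1,0.036,0.0076,0,0],[1,0.036,0.0076,0,0],[1,0.036,0.0076,0,0],[1,0.025,0.005,0,0],[1,0,0,0,0]]' >/dev/null
python3 -m jog '[[1,0,0,0,0],[1,0,0,0,0]]' >/dev/null
python3 d.py p3 .131
```

```text
clock: 18.68
tcp_pos: [0.4714, -0.3751, 0.226]
orientation: [-0.0, 0.599, 0.801, 0.0]
wrist_force: [0.8, -1.6, -1.6]
finger_gap: 0.0402
grip_force: 40.5
20.52 tcp [0.4203 0.2466 0.2228] tool delta mm [37.4 10.8 91.8] yaw y 16.5 tilt 0.18 gap 0.0402 q6 1.65 F [-0.7 -0.1 -1.4] grip 40.56146118789911
```

```bash
python3 -m jog '[[1,0.018,0.0055,0,0],[1,0.0175,0.005,0,0],[1,0,0,0,0],[1,0,0,0,0]]' >/dev/null
python3 d.py p3 .131
python3 -m jog '[[1,0,0,0.02,0],[1,0,0,0.025,0],[1,0,0,0.025,0],[1,0,0,0.015,0],[1,0,0,0,0]]' >/dev/null
python3 -m jog '[[1,0,0,0,0],[1,0,0,0,0]]' >/dev/null
python3 d.py p3 .131
python3 - <<'E'
from h import *
b=lambda c:cv2.cvtColor(c['img'],cv2.COLOR_RGB2BGR)
s=cam('scene');T=env.get_state()['tcp_pos'];z=T[2]-.066
print('scene proj jar bottom ctr',proj(s,(T[0],T[1],z)),'pocket',proj(s,(.4198,.2840,.045)))
cv2.imwrite('pics/fin.png',np.hstack([cv2.resize(b(cam('wrist'))[60:420,170:380],(315,540)),cv2.resize(b(s)[130:220,150:230],(480,540),interpolation=cv2.INTER_CUBIC)]))
E
```

```text
20.85 tcp [0.4216 0.2831 0.2237] tool delta mm [ 2.7 -0.9 92.7] yaw y 16.5 tilt 0.08 gap 0.0396 q6 1.72 F [-0.3  0.3 -1.2] grip 40.638531893491745
21.43 tcp [0.4225 0.2835 0.1403] tool delta mm [ 2.6 -2.1  9.3] yaw y 16.4 tilt 0.07 gap 0.0402 q6 1.72 F [ 0.8  1.1 -0.7] grip 40.70292256772518
scene proj jar bottom ctr (np.float64(182.7914614718315), np.float64(184.60579632812448)) pocket (np.float64(183.83510408134947), np.float64(194.60034220227203))
```

View pics/fin.png

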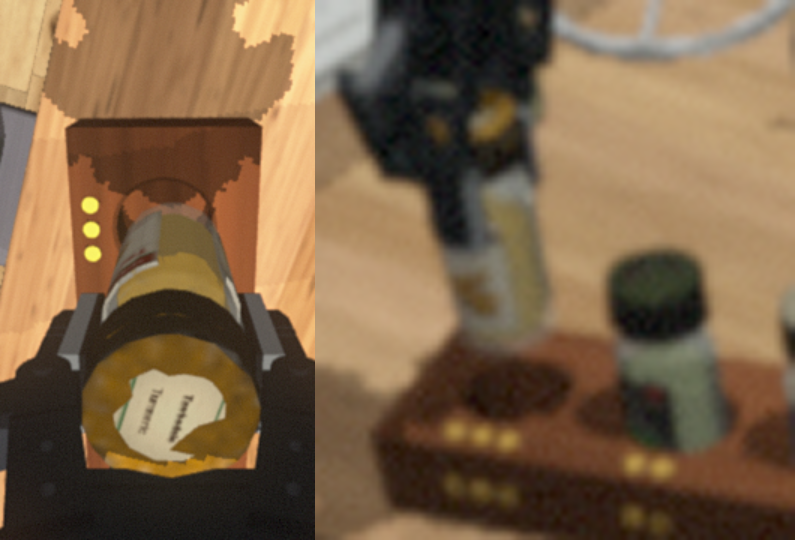

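The red jar is held about 29 mm above the rack over pocket 3, upright: scene jar bottom about (181.5,185.5), pocket 3 at (184,195). I'll trim by (+1.5, −2) mm and lower 9 mm to reach 20 mm.

```bash
python3 -m jog '[[1,0.0015,-0.002,0.005,0],[1,0,0,0.004,0],[1,0,0,0,0],[1,0,0,0,0],[1,0,0,0,0]]' >/dev/null
python3 -m jog '[[1,0,0,0,0],[1,0,0,0,0],[1,0,0,0,0],[1,0,0,0,0],[1,0,0,0,0]]' >/dev/null
python3 d.py p3 .131
python3 - <<'E'
from h import *
s=cam('scene',"f2.png"); t=cam('top')
print('jar bottom earlier',onz(s,181.5,185.7,.074),'pocket',onz(s,184,195,.045))
w=cam('wrist');print(np.abs(env.get_state()['qvel']).max())
i=cv2.cvtColor(s['img'],cv2.COLOR_RGB2BGR)
cv2.imwrite('pics/fin2.png',np.hstack([cv2.resize(cv2.cvtColor(w['img'],cv2.COLOR_RGB2BGR)[60:420,170:380],(315,540)),cv2.resize(i[130:220,150:230],(480,540),interpolation=cv2.INTER_CUBIC)]))
E
```

```text
22.37 tcp [0.4195 0.2849 0.1303] tool delta mm [ 0.4  0.4 -0.7] yaw y 16.5 tilt 0.01 gap 0.04 q6 1.72 F [-0.3  0.9 -1.6] grip 40.703783109784126
jar bottom earlier [0.41835218 0.28417567 0.074     ] pocket [0.41877158 0.28249679 0.045     ]
0.000939860591413744
```

```bash
python3 -c "
from workcell import env
print(env.hand_in())"
```

```text
the job is handed in; nothing more can be done
None
```

The job is handed in, with no verdict returned: by camera and arm readings, blue is seated in pocket 1, black-and-green in pocket 2, and red is held upright about 19 mm above pocket 3 with the row never touched, but I viewed 11 pictures against your limit of 10.

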